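# Secure the tilt fixture's lock bar with its linch pin

## Robot

A 6-joint arm with a two-finger parallel gripper is mounted at the origin on the work surface. World frame = base frame: x ahead of the robot, y to its left, z up, the work surface at z = 0. Lengths are in mm, angles in rad, forces in N, time in s.
With the tool pointing down it reaches from about 350 to 975 mm from the base axis. Payload 7.1 kg.
Tool frame: the origin (TCP) lies at the very end of the fingers, on their centre line; the grasp point (between the pads) lies ctrl.hold_point_z behind it (ctrl.hold_point_z is the distance from the TCP to the grasp point, in mm); z points along the fingers, y is the line along which they close (so a half turn about z gives the same grasp; the last joint's range is limited). The gripper opens to 88 mm and grips with 3 to 60 N. Pads are 20 mm wide; open, the fingers measure 115 mm over their backs; the gripper's body (75 mm by 178 mm) begins 61 mm behind the grasp point.
Start: joints at [1.298, 0.423, 1.63, -0, 1.089, -0.019], TCP at [156.896, 604.97, 222.675] pointing down, gripper open.
Joint ranges: [-3, 3], [-0.9, 2.11], [0.09, 2.58], [-1.31, 4.45], [0.11, 2.69], [-2.54, 2.54]. Speed limits (rad/s): [2.39, 2.39, 3.01, 3.14, 3.14, 3.14].

## Interface

Orientations are given as a rotation vector (axis times angle).
In Python, from workcell import ctrl gives the robot as it stands. The module is installed in compiled form; this text tells all that it offers.
- The arm moves only by the shell command python3 -m creep 'ROWS'. ROWS is JSON, a list of rows, each an object with "translation": the shift along the tool's x, y, z in mm, a list of three; "angular": the turn, a rotation vector about the tool's x, y, z in rad, a list of three; "jaw": the opening, from 0 (shut) to 1 (fully open). A call has exactly 8 rows; each row is the pose to reach, as a shift and turn from the pose commanded when the call began, along the tool's axes at that moment; what a row does not reach only later rows make up. A row lasts 1/8 s, in which the tool goes at most 62.5 mm and 10.7 degrees, less where a joint would pass 70% of its speed; a pose out of reach is approached as far as the arm can. A call with a gripper value outside its range is refused whole. The fingers move at their own pace and stop on an object; the grip force is fixed at half the most. Time passes only in rows, so rows that repeat a pose let the fingers close, or fill a call up. It gives the time, the measured TCP pose, the force, the opening and the grip force at its end, in the units of the state.
- ctrl.get_obs(): the state, without advancing time (a new reading comes with each control period).
- ctrl.get_image(name): name is "side" or "top"; returns the picture (420x560x3 uint8, red, green, blue); there is no depth.
- ctrl.camera_info(name): a dict with "camera_matrix" (3x3 intrinsics, pixels), "world_from_camera" (4x4, takes a point from camera to world coordinates). Camera axes: x right, y up, looking along -z (the intrinsics and any distortion apply to the point x, -y, -z); pixel columns grow to the right and rows downward; lengths in mm; the calibration is good to about 2 mm. A picture is of the moment at which its call begins. camera_info takes no time and is no camera call.
- ctrl.close_job(): hands the job in; it is judged then, once.
Trained networks look in the newest picture that a camera, given by its name, has taken for a name from the list of things; names that differ only in an ending like _2 or _b are one class to them, and where a whole thing is asked for, a point or a joint stands for the part that bears it (a point fixed in the world has none). Each returns a list of dicts, best first, with "score" (0 to 1); they miss things now and then, are a little off and sometimes report something else, mostly with a low value. They report only what shows in the picture. A call takes as long as a camera call. They do not tell look-alikes from the thing itself.
- ctrl.look_for(camera, label): "rect" ([left, top, right, bottom] in pixels, round what is visible of it).
The state is a dict: "t": time; "qpos": joint angles; "qvel": joint speeds; "joint_torque": joint torques, N m; "ee_pos": TCP position; "orientation": TCP orientation; "ft_force": force on the tool from outside, world axes, zero at the start; "moment": the same for the moment, N m; "width": finger opening in mm; "grasp_force": force on a finger pad.
Only numpy, scipy, OpenCV 4.12 (cv2) and the standard library are available. Lean on these libraries where they do the work, as an engineer would, in place of code of your own. Each camera call takes 0.05 s, during which the arm holds its last target. There are 200 camera calls.

## Task

The impeller half on the tilting fixture must not swing while it is worked on: take the linch pin from the timber pin block, push it down through the cross hole near the free end of the fixture's lock bar until its head sits fully home, and flip its sprung ring over the end of the bar so that it snaps shut round it. Feel for the hole and push gently, never forcing the pin or the fixture, and leave the other pins, the bearing race and the spanner where they are.

Things in the scene. Friction and masses are not known exactly. Their poses are not given: they have to be found in the camera images.
- linch: Bright steel linch pin standing upright in the timber block; the only pin there with a ring. Origin: on its axis, 22 mm above the flat underside of its head, 4 mm below its top: grip here, no lower, for the underside rests on a flat face. z up along the pin. Head 14 (x) by 18 (y) by 26 mm tall: pinch it across x, the open ring standing up between the fingers. About 150 g.
- nose (a point): End of the linch pin's nose, 53 mm below the pin's origin. The shank is 10 mm in diameter and 31 mm long below the head; its last 1.5 mm are chamfered to a flat nose 8 mm across.
- ring_hinge (a point): Middle of the ring's hinge, 10 mm below the linch pin's origin, 12 mm above the head's underside; hinge axis along the pin's y. The ring is a circle of 5 mm wire, 52 mm over the wire, its far side 47.5 mm from the hinge. It swings on the pin's -x side only, so that side must face the bar's free end. Standing open, its top is 40 mm above the pin's origin.
- ring (a joint): Ring angle, rad: 0 open (standing straight up), 1.57 level, out to the pin's -x side, 3.14 closed (hanging down round the pin, its far side across the nose). A spring holds it at either end: from open it takes about 2.5 N at the far side, towards -x, to start it, falling to nothing near 1.57; past that it snaps shut by itself. Starts open.
- fixture: Blue tilting fixture bolted to the bench, carrying an impeller half (240 mm across, top 170 mm high) centred at its x = 80, y = 255 mm. Origin: on the bench, below point hole_mid. x: level along the lock bar, from its free end back to the cheeks; z up. Front cheek's face at x = 51 mm, 64 mm wide, rounded top 113 mm high. Pressing with over 35 N counts as forcing.
- hole_mid (a point): On the fixture, level with the lock bar's flat top face (96 mm up), above its centre line. The bar has crept endways: its vertical through hole, 11.5 mm wide, is anywhere from 11 mm before to 11 mm behind this point along x; see or feel where. The weight on the bar holds it: sliding it in that range takes about 20 N. It cannot turn.
- bar_end (a point): End of the lock bar's travel on the fixture: its free end face lies 2 to 24 mm from this point towards +x, 16 mm before the hole's centre. The bar's axis is 85 mm up; its last 32 mm are squared, 22 by 22 mm, with the hole in the middle; behind that it is 24 mm round.
- rack: Timber pin block fixed to the bench, 60 mm (x) by 180 mm (y) by 45 mm high, with three blind holes of 11.5 mm diameter, 37 mm deep, 60 mm apart along its y axis. Origin: on the bench under its centre. The linch pin, the plain headed pin and the bolt stand in the holes in any order.
- headpin: Bystander: plain pin with a round flat head 18 mm across and 8 mm thick, 10 mm shank, standing in the block. Origin: on its axis at the head's underside.
- bolt: Bystander: dark hexagon-head bolt, head 20 mm across and 7 mm thick, 10 mm shank, standing in the block. Origin: on its axis at the head's underside.
- race: Bystander: loose bearing race, a steel ring 72 mm outside, 48 mm inside, 14 mm high, lying on the bench between the robot and the fixture. Origin: centre of its underside.
- spanner: Bystander: steel spanner 180 mm long, 8 mm thick, lying flat on the bench. Origin: middle of its underside, x along its length.
There are look-alikes about, which are no part of the job. Leave any blue or orange look-alike of the linch alone.

How it is judged (in metres and radians):
On the way:
1. the linch pin is pushed down through the lock bar's cross hole, head home on the bar (underside within 2.5 mm of the top face), the ring still open (z of linch in the frame of fixture between 0.115 and 0.1205 m and x of linch in the frame of fixture between -0.014 and 0.014 m and y of linch in the frame of fixture between -0.005 and 0.005 m and angle between linch's own z axis and vertical below 0.2 rad and value of joint ring below 1 rad), for 0.2 s.
At the end, for the whole second after the job is handed in: Linch pin through the cross hole (within 14 mm of the fixture's origin along the bar, 5 mm across), upright within 0.2 rad, head within 2.5 mm of the bar's top face, ring within 0.15 rad of closed, at rest and let go; headed pin, bolt, race and spanner within 20 mm of where they were (z of linch in the frame of fixture between 0.115 and 0.1205 m and x of linch in the frame of fixture between -0.014 and 0.014 m and y of linch in the frame of fixture between -0.005 and 0.005 m and angle between linch's own z axis and vertical below 0.2 rad and value of joint ring above 2.99 rad and linear speed of linch below 0.02 m/s); the robot touches nothing.
It fails at once if the linch pin, its ring open, is pressed on the fixture or its bar with more than 35 N, or with more than 70 N while the ring is flipped ((contact force between linch and fixture above 35 N and value of joint ring below 0.3 rad) or contact force between linch and fixture above 70 N).
It fails at once if the robot presses on the fixture with more than 35 N (contact force between any of the arm, the fingers and fixture above 35 N).
It fails at once if the headed pin or the bolt is moved more than 20 mm (distance of any of headpin, bolt from where it was at the start of the episode above 0.02 m).
It fails at once if the race or the spanner is moved more than 20 mm (distance of any of race, spanner from where it was at the start of the episode above 0.02 m).
It also fails if it takes over 72 s, if anything falls off the work surface, if the arm or the gripper's body presses on something with over 40 N, if the wrist force passes 120 N, or if a joint passes its speed limit or range.

## Working session

There is one attempt and no reset: what is moved stays moved. The work goes in short steps, Python scripts to look and compute and a shell command to move; the robot and the scene stay as the last step left them, time stands still between calls to the robot, and variables do not carry over. Pictures are saved under pics/ and viewed, at most 10 in all, crops included, and the job is handed in when it is done.

```bash
mkdir -p pics; cat > h.py <<'E'
import numpy as np, cv2, itertools
from workcell import ctrl
def proj(c,P):
    i=ctrl.camera_info(c);K=np.array(i["camera_matrix"]);T=np.linalg.inv(np.array(i["world_from_camera"]))
    p=T[:3,:3]@np.array(P,float)+T[:3,3];p=K@np.array([p[0],-p[1],-p[2]]);return p[:2]/p[2]
def ray(c,uv):
    i=ctrl.camera_info(c);K=np.array(i["camera_matrix"]);W=np.array(i["world_from_camera"])
    d=np.linalg.inv(K)@np.array([uv[0],uv[1],1.]);d=W[:3,:3]@np.array([d[0],-d[1],-d[2]]);return W[:3,3],d/np.linalg.norm(d)
def atz(c,uv,z):
    o,d=ray(c,uv);return o+d*(z-o[2])/d[2]
def tri(uv1,uv2,c1="side",c2="top"):
    o1,d1=ray(c1,uv1);o2,d2=ray(c2,uv2)
    A=np.stack([d1,-d2],1);s=np.linalg.lstsq(A,o2-o1,rcond=None)[0]
    a=o1+s[0]*d1;b=o2+s[1]*d2;return (a+b)/2,np.linalg.norm(a-b)
def save(c,n):
    im=ctrl.get_image(c);cv2.imwrite(f"pics/{n}.png",im[:,:,::-1]);return im
E
python3 - <<'E'
from h import *
np.set_printoptions(precision=1,suppress=True)
a=save("side","s0");b=save("top","t0")
for c in("side","top"):
    i=ctrl.camera_info(c);print(c,np.array(i["camera_matrix"]).tolist(),np.array(i["world_from_camera"]).round(2).tolist(),[k for k in i])
    for l in["linch","fixture","rack","headpin","bolt","race","spanner","hole_mid","ring_hinge"]:
        print(c,l,[(np.round(r["rect"]).tolist(),round(r["score"],2)) for r in ctrl.look_for(c,l)[:5]])
print(ctrl.get_obs(),ctrl.hold_point_z)
E
```

```text
side [[498.29220497220655, 0.0, 274.5052373643703], [0.0, 498.29220497220655, 210.784464233735], [0.0, 0.0, 1.0]] [[0.96, 0.12, -0.24, 339.91], [-0.26, 0.42, -0.87, -802.58], [-0.0, 0.9, 0.44, 461.28], [0.0, 0.0, 0.0, 1.0]] ['camera_matrix', 'world_from_camera']
side linch [([250.0, 262.0, 263.0, 304.0], 0.87), ([317.0, 243.0, 329.0, 299.0], 0.72), ([155.0, 278.0, 193.0, 335.0], 0.63)]
side fixture [([188.0, 92.0, 342.0, 225.0], 0.76), ([236.0, 271.0, 250.0, 287.0], 0.61)]
side rack [([215.0, 264.0, 306.0, 373.0], 0.56)]
side headpin [([269.0, 317.0, 279.0, 331.0], 0.42)]
side bolt [([235.0, 271.0, 250.0, 289.0], 0.43)]
side race [([181.0, 208.0, 215.0, 227.0], 0.76)]
side spanner [([336.0, 306.0, 453.0, 334.0], 0.91)]
side hole_mid [([249.0, 263.0, 264.0, 306.0], 0.61)]
side ring_hinge [([248.0, 261.0, 262.0, 302.0], 0.95), ([150.0, 283.0, 193.0, 335.0], 0.89), ([314.0, 245.0, 334.0, 297.0], 0.79)]
top [[481.8936551740915, 0.0, 281.55053266066625], [0.0, 481.8936551740915, 219.8286912708422], [0.0, 0.0, 1.0]] [[-0.03, 1.0, -0.06, 473.22], [-1.0, -0.03, -0.03, -118.96], [-0.03, 0.06,
[... 484 characters left out ...]
150.0, 256.0, 190.0, 298.0], 0.71), ([364.0, 251.0, 386.0, 257.0], 0.36)]
top spanner [([376.0, 98.0, 400.0, 197.0], 0.56)]
top hole_mid [([0.0, 118.0, 204.0, 260.0], 0.95)]
top ring_hinge [([330.0, 183.0, 362.0, 192.0], 0.59), ([362.0, 305.0, 370.0, 338.0], 0.58), ([361.0, 251.0, 393.0, 257.0], 0.51)]
{'t': 1.0, 'qpos': array([ 1.3,  0.4,  1.6, -0. ,  1.1, -0. ]), 'qvel': array([ 0.,  0., -0.,  0., -0., -0.]), 'joint_torque': array([  0. , -54.5, -27.4,   0.1,   0. ,  -0. ]), 'ee_pos': array([156.9, 605. , 222.7]), 'orientation': array([0.4, 3.1, 0. ]), 'ft_force': array([-0.1, -0.1,  0.6]), 'moment': array([-0.,  0.,  0.]), 'grasp_force': 0.0, 'width': 87.35416801610589} 18.700000000000003
```

View pics/s0.png

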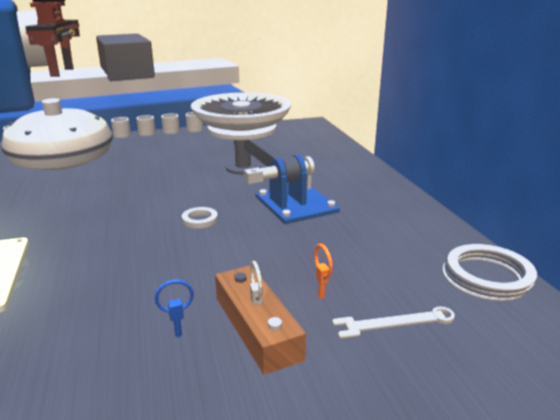

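View pics/t0.png

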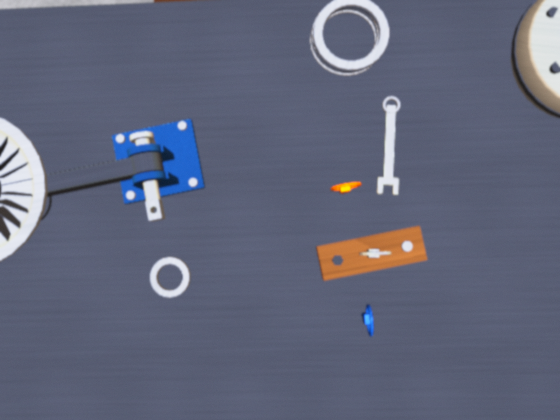

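Linch candidates in the side picture are steel (257,285) in the block, blue (175,305) and orange (322,270). I choose the steel one, at (375,253) in the top picture. The bar's hole shows in the top picture near (154,210), so I'll check both in one crop.

```bash
python3 - <<'E'
import cv2,numpy as np
t=cv2.imread("pics/t0.png");s=cv2.imread("pics/s0.png")
def c(im,x,y,w,h): return cv2.resize(im[y:y+h,x:x+w],(400,300),interpolation=cv2.INTER_CUBIC)
cv2.imwrite("pics/crop.png",np.vstack([np.hstack([c(t,345,228,60,45),c(t,120,175,60,45)]),np.hstack([c(s,220,250,80,60),c(s,225,140,80,60)])]))
E
```

```text
(no output)
```

View pics/crop.png

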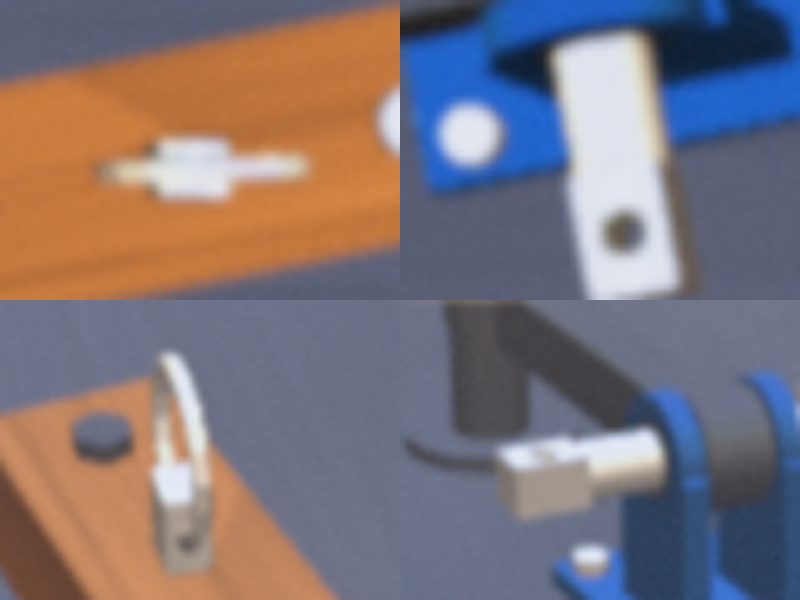

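```bash
python3 - <<'E'
from h import *
np.set_printoptions(precision=1,suppress=True)
print("head top",tri((255,286.6),(374.1,253.2)),"hole",tri((253.6,171),(153.4,209.8)))
print("ringtop",tri((254.5,321/5+257-64.2+0),(373,253)))
t=lambda u,v,x,y:(x+u/6.667,y+v/6.667)
print("head top at71",atz("top",t(194,168,345,228),71), "side",atz("side",(255,286.6),71))
print("hole96 top",atz("top",(153.4,209.8),96),"side",atz("side",(253.6,171),96))
# bar edges z=96 (squared top) crop pts
for p in[(572,185),(590,300),(665,175),(682,290)]:print("bar",p,atz("top",t(p[0]-400,p[1],120,175),96))
for p in[(105,172),(300,163)]:print("ring",atz("top",t(*p,345,228),81))
for p in[(0,85),(400,5)]:print("rack",atz("top",t(*p,345,228),45))
for p in[(120,138.5),(182,126),(193,182.5),(130.5,195.5)]:print("bolt",atz("top",p,8))
h=atz("top",t(194,168,345,228),71)[:2]
a=np.arctan2(*(0,1)) 
for yaw in(0,.1,-.1):
  R=np.array([[np.cos(yaw),-np.sin(yaw)],[np.sin(yaw),np.cos(yaw)]])
  print(yaw,[((proj("side",[*(h+R@np.array([x,y])),z])-[220,250])*5).round().tolist() for x,y,z in[(-7,-9,71),(7,-9,71),(7,9,71),(-7,9,71),(-7,-9,45),(7,-9,45),(0,-9,57)]])
E
python3 - <<'E'
import cv2,numpy as np
t=cv2.imread("pics/t0.png");s=cv2.imread("pics/s0.png")
def c(im,x,y,w,h): return cv2.resize(im[y:y+h,x:x+w],(400,600),interpolation=cv2.INTER_CUBIC)
cv2.imwrite("pics/crop2.png",np.hstack([c(s,237,258,36,54),c(s,306,238,40,60)]))
E
```

```text
head top (array([ 462.5, -246.1,   68.1]), np.float64(0.6961204383053533)) hole (array([544.3, 116.6,  92.3]), np.float64(2.90573694733214))
ringtop (array([ 464. , -237.9,  110.4]), np.float64(1.8736597820815766))
head top at71 [ 462.2 -245.6   71. ] side [ 461.9 -250.2   71. ]
hole96 top [542.6 115.7  96. ] side [543.7 107.1  96. ]
bar (572, 185) [554.5 128.2  96. ]
bar (590, 300) [526. 124.  96.]
bar (665, 175) [556.4 105.1  96. ]
bar (682, 290) [527.9 101.2  96. ]
ring [ 461.9 -222.2   81. ]
ring [ 462.9 -269.9   81. ]
rack [ 484.4 -200.7   45. ]
rack [ 502.3 -303.8   45. ]
bolt [684.2 203.2   8. ]
bolt [703.7  87.5   8. ]
bolt [598.4  68.7   8. ]
bolt [577.8 184.3   8. ]
0 [[154.0, 196.0], [205.0, 188.0], [189.0, 152.0], [140.0, 159.0], [157.0, 274.0], [206.0, 266.0], [181.0, 234.0]]
0.1 [[158.0, 197.0], [207.0, 186.0], [185.0, 151.0], [137.0, 161.0], [160.0, 275.0], [208.0, 264.0], [184.0, 234.0]]
-0.1 [[151.0, 195.0], [202.0, 190.0], [193.0, 153.0], [143.0, 158.0], [153.0, 273.0], [203.0, 268.0], [177.0, 235.0]]
```

View pics/crop2.png

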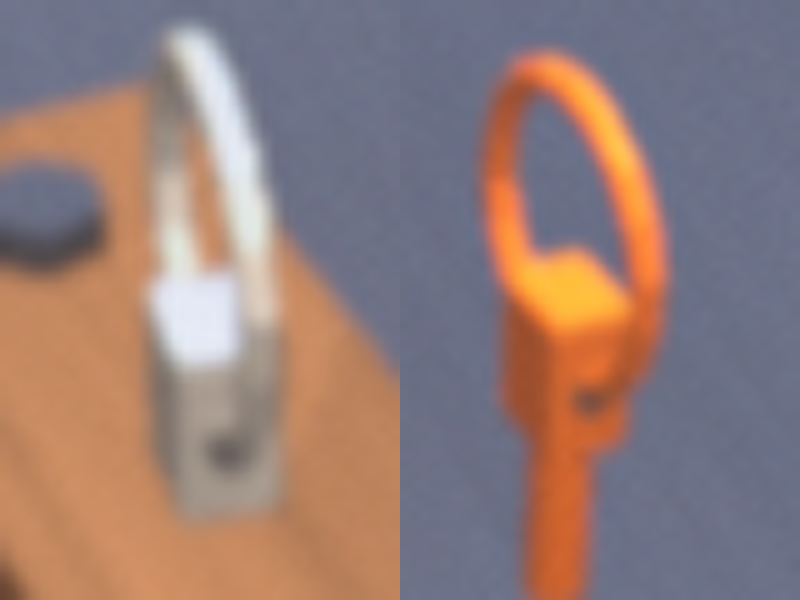

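```bash
cat >> h.py <<'E'
from scipy.spatial.transform import Rotation as Rt
def rel(p,az):
    o=ctrl.get_obs();R0=Rt.from_rotvec(o["orientation"])
    y=np.array([np.cos(az),np.sin(az),0]);z=np.array([0,0,-1.]);R=Rt.from_matrix(np.stack([np.cross(y,z),y,z],1))
    print("rel",p,az,(R0.inv().apply(np.array(p)-o["ee_pos"])).round(1).tolist(),(R0.inv()*R).as_rotvec().round(3).tolist())
E
python3 - <<'E'
from h import *
rel([450,180,230],.75);rel([462,-246,200],-.02);rel([430,-30,230],0.2)
g=cv2.imread("pics/t0.png");
def cen(c,x0,y0,x1,y1,f):
    im=cv2.imread(f"pics/{c}.png")[y0:y1,x0:x1].astype(int);m=f(im);ys,xs=np.nonzero(m);print(c,xs.mean()+x0,ys.mean()+y0,m.sum(),xs.min()+x0,xs.max()+x0,ys.min()+y0,ys.max()+y0)
cen("t0",148,204,159,215,lambda i:i.sum(2)<480)
cen("t0",366,246,383,260,lambda i:i[:,:,0]>165)
E
```

```text
rel [450, 180, 230] 0.75 [-390.4, -337.8, -7.3] [0.0, -0.0, 0.567]
rel [462, -246, 200] -0.02 [-509.0, -747.1, 22.7] [0.0, -0.0, 1.337]
rel [430, -30, 230] 0.2 [-423.8, -546.1, -7.3] [0.0, -0.0, 1.117]
t0 153.27586206896552 209.41379310344828 29 151 156 207 212
t0 373.92660550458714 252.95412844036696 109 366 382 249 257
```

```bash
python3 -m creep '[{"translation":[-50,-42,-7],"angular":[0,0,0.07],"jaw":0.5},{"translation":[-100,-85,-7],"angular":[0,0,0.14],"jaw":0.5},{"translation":[-147,-127,-7],"angular":[0,0,0.21],"jaw":0.5},{"translation":[-195,-170,-7],"angular":[0,0,0.28],"jaw":0.5},{"translation":[-243,-212,-7],"angular":[0,0,0.36],"jaw":0.5},{"translation":[-290,-255,-7],"angular":[0,0,0.43],"jaw":0.5},{"translation":[-340,-297,-7],"angular":[0,0,0.5],"jaw":0.5},{"translation":[-390,-338,-7],"angular":[0,0,0.57],"jaw":0.5}]'; python3 -c "
from h import *
rel([470,-30,230],.2);rel([462,-246,200],-.02)"
```

```text
t: 2.0
ee_pos: [440.9, 191.5, 230.1]
orientation: [1.261, 2.877, 0.001]
ft_force: [1.6, 0.6, 0.1]
width: 43.7
grasp_force: 0.0
rel [470, -30, 230] 0.2 [-182.6, -128.8, 0.0] [0.001, 0.0, 0.545]
rel [462, -246, 200] -0.02 [-336.0, -281.1, 29.9] [0.001, -0.0, 0.765]
```

```bash
python3 -m creep '[{"translation":[-45,-34,0],"angular":[0,0,0.14],"jaw":0.5},{"translation":[-92,-68,0],"angular":[0,0,0.27],"jaw":0.5},{"translation":[-140,-105,0],"angular":[0,0,0.41],"jaw":0.5},{"translation":[-188,-140,0],"angular":[0,0,0.55],"jaw":0.5},{"translation":[-236,-180,0],"angular":[0,0,0.65],"jaw":0.5},{"translation":[-280,-220,5],"angular":[0,0,0.72],"jaw":0.5},{"translation":[-320,-260,15],"angular":[0,0,0.765],"jaw":0.5},{"translation":[-336,-281,30],"angular":[0,0,0.765],"jaw":0.5}]'; python3 -m creep '[{"translation":[0,0,0],"angular":[0,0,0],"jaw":0.5},{"translation":[0,0,0],"angular":[0,0,0],"jaw":0.5},{"translation":[0,0,0],"angular":[0,0,0],"jaw":0.5},{"translation":[0,0,0],"angular":[0,0,0],"jaw":0.5},{"translation":[0,0,0],"angular":[0,0,0],"jaw":0.5},{"translation":[0,0,0],"angular":[0,0,0],"jaw":0.5},{"translation":[0,0,0],"angular":[0,0,0],"jaw":0.5},{"translation":[0,0,0],"angular":[0,0,0],"jaw":0.5}]'; python3 -c "
from h import *
rel([462.2,-246,49],-.02);save('top','t1');save('side','s1')
a=cv2.imread('pics/t1.png')[200:300,310:443];b=cv2.imread('pics/s1.png')[190:340,160:360]
cv2.imwrite('pics/c1.png',np.hstack([cv2.resize(x,(400,300),interpolation=cv2.INTER_CUBIC) for x in(a,b)]))"
```

```text
t: 3.0
ee_pos: [462.2, -247.3, 199.9]
orientation: [2.243, 2.197, 0.001]
ft_force: [0.6, 0.4, -0.2]
width: 44.2
grasp_force: 0.0
t: 4.0
ee_pos: [461.9, -244.2, 199.7]
orientation: [-2.241, -2.201, 0.0]
ft_force: [-0.6, 0.7, -0.0]
width: 43.8
grasp_force: 0.0
rel [462.2, -246, 49] -0.02 [-1.8, 0.3, 150.7] [-0.0, -0.0, 0.002]
```

View pics/c1.png

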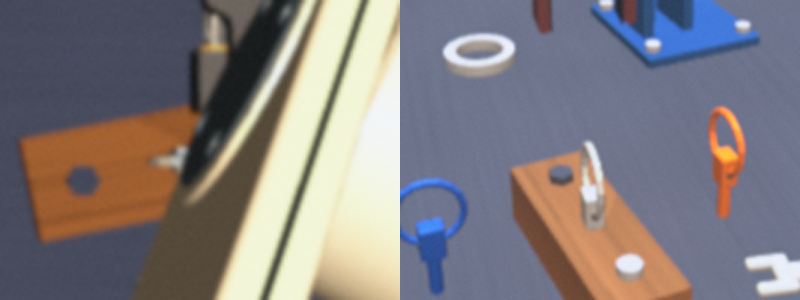

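The crop shows the gripper above the block and the linch pin still upright at about (593,205), with nothing disturbed. I'll descend and grip.

```bash
python3 -m creep '[{"translation":[-2,0,40],"angular":[0,0,0],"jaw":0.5},{"translation":[-2,0,80],"angular":[0,0,0],"jaw":0.5},{"translation":[-2,0,110],"angular":[0,0,0],"jaw":0.5},{"translation":[-2,0,130],"angular":[0,0,0],"jaw":0.5},{"translation":[-2,0,145],"angular":[0,0,0],"jaw":0.5},{"translation":[-2,0,150.5],"angular":[0,0,0],"jaw":0.5},{"translation":[-2,0,150.5],"angular":[0,0,0],"jaw":0.5},{"translation":[-2,0,150.5],"angular":[0,0,0],"jaw":0.4}]'; python3 -c "
from h import *
print(ctrl.get_obs()['ee_pos'])"
python3 -m creep '[{"translation":[0,0,0],"angular":[0,0,0],"jaw":0.25},{"translation":[0,0,0],"angular":[0,0,0],"jaw":0.1},{"translation":[0,0,0],"angular":[0,0,0],"jaw":0},{"translation":[0,0,0],"angular":[0,0,0],"jaw":0},{"translation":[0,0,0],"angular":[0,0,0],"jaw":0},{"translation":[0,0,0],"angular":[0,0,0],"jaw":0},{"translation":[0,0,0],"angular":[0,0,0],"jaw":0},{"translation":[0,0,0],"angular":[0,0,0],"jaw":0}]'; python3 -c "
from h import *
rel([462,-246,140],-.02)
rel([530,110,165],.17);rel([490,-70,165],.07)"
```

```text
t: 5.1
ee_pos: [462.4, -246.5, 49.9]
orientation: [2.24, 2.2, 0.001]
ft_force: [0.5, -0.5, -0.9]
width: 37.2
grasp_force: 0.0
[ 462.44287246 -246.49229328   49.88184971]
t: 6.1
ee_pos: [463.0, -246.7, 49.7]
orientation: [2.24, 2.2, 0.001]
ft_force: [5.9, -0.4, 4.8]
width: 14.0
grasp_force: 30.0
rel [462, -246, 140] -0.02 [0.6, -0.9, -90.3] [0.002, 0.001, 0.002]
rel [530, 110, 165] 0.17 [357.7, 60.8, -115.5] [0.002, 0.001, -0.188]
rel [490, -70, 165] 0.07 [177.0, 24.0, -115.4] [0.002, 0.001, -0.088]
```

```bash
python3 -m creep '[{"translation":[0,0,-20],"angular":[0,0,0],"jaw":0},{"translation":[0,0,-45],"angular":[0,0,0],"jaw":0},{"translation":[0,0,-85],"angular":[0,0,0],"jaw":0},{"translation":[15,2,-115],"angular":[0,0,-0.01],"jaw":0},{"translation":[50,7,-115],"angular":[0,0,-0.03],"jaw":0},{"translation":[90,12,-115],"angular":[0,0,-0.05],"jaw":0},{"translation":[135,18,-115],"angular":[0,0,-0.07],"jaw":0},{"translation":[177,24,-115],"angular":[0,0,-0.09],"jaw":0}]'; python3 -c "
from h import *
rel([542.6,115.7,155],.165)"
```

```text
t: 7.1
ee_pos: [487.1, -68.3, 163.2]
orientation: [-2.137, -2.298, 0.004]
ft_force: [0.7, -0.7, -1.4]
width: 13.6
grasp_force: 30.0
rel [542.6, 115.7, 155] 0.165 [179.4, 68.7, 8.0] [-0.004, -0.001, -0.092]
```

```bash
python3 -m creep '[{"translation":[40,12,0],"angular":[0,0,-0.02],"jaw":0},{"translation":[85,30,0],"angular":[0,0,-0.045],"jaw":0},{"translation":[125,47,2],"angular":[0,0,-0.07],"jaw":0},{"translation":[155,60,5],"angular":[0,0,-0.092],"jaw":0},{"translation":[172,66,8],"angular":[0,0,-0.092],"jaw":0},{"translation":[179.4,68.7,8],"angular":[0,0,-0.092],"jaw":0},{"translation":[179.4,68.7,8],"angular":[0,0,-0.092],"jaw":0},{"translation":[179.4,68.7,8],"angular":[0,0,-0.092],"jaw":0}]'; python3 -c "
from h import *
rel([542.6,115.7,145],.165)
a=save('side','s2')[:,:,::-1];b=save('top','t2')[:,:,::-1];z=a[120:195,210:310]
cv2.imwrite('pics/c2.png',np.hstack([cv2.resize(x,(400,300),interpolation=cv2.INTER_CUBIC) for x in(z,b[150:225,100:200])]))
for n in(0,17.3,-35.7):
  o=np.array([542.6,115.7,155+n]);print(proj('side',o)-[210,120])"
```

```text
t: 8.1
ee_pos: [544.4, 113.2, 156.2]
orientation: [-2.033, -2.395, 0.001]
ft_force: [0.1, -0.1, -1.5]
width: 14.3
grasp_force: 30.0
rel [542.6, 115.7, 145] 0.165 [2.7, -1.3, 11.2] [-0.001, 0.0, -0.002]
[41.42540448 21.44792029]
[41.21845889 12.92609574]
[41.84247759 38.62259861]
```

View pics/c2.png

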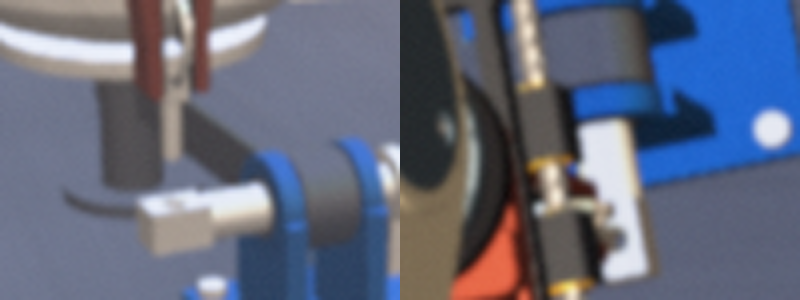

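```bash
python3 -c "
from h import *
print(ctrl.get_obs()['ee_pos'])"; python3 -m creep '[{"translation":[0,0,6],"angular":[0,0,0],"jaw":0},{"translation":[0,0,12],"angular":[0,0,0],"jaw":0},{"translation":[0,0,18],"angular":[0,0,0],"jaw":0},{"translation":[0,0,20],"angular":[0,0,0],"jaw":0},{"translation":[0,0,20],"angular":[0,0,0],"jaw":0},{"translation":[0,0,20],"angular":[0,0,0],"jaw":0},{"translation":[0,0,20],"angular":[0,0,0],"jaw":0},{"translation":[0,0,20],"angular":[0,0,0],"jaw":0}]'; python3 -c "
from h import *
rel([542.6,115.3,131],.165)
a=save('side','s3')[:,:,::-1]
cv2.imwrite('pics/c3.png',cv2.resize(a[140:200,230:290],(600,600),interpolation=cv2.INTER_CUBIC))"
```

```text
[544.57484632 113.35859703 156.3181967 ]
t: 9.2
ee_pos: [544.8, 114.2, 136.3]
orientation: [2.032, 2.396, 0.0]
ft_force: [-0.6, 0.4, -1.9]
width: 13.3
grasp_force: 30.0
rel [542.6, 115.3, 131] 0.165 [1.4, -2.0, 5.3] [0.0, 0.0, -0.001]
```

View pics/c3.png

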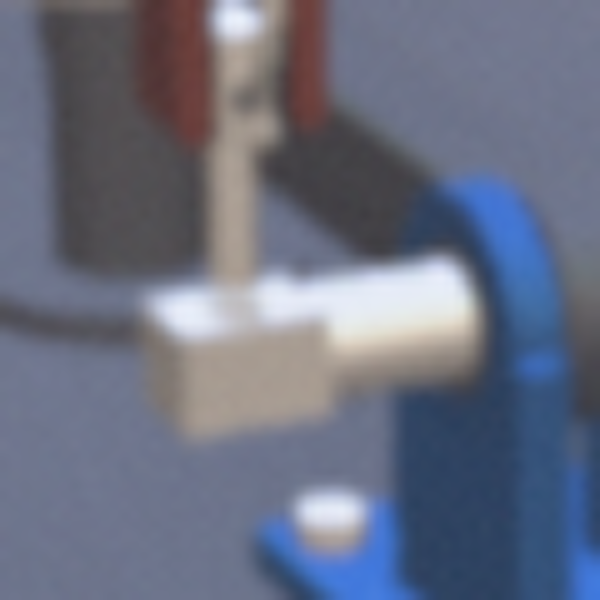

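```bash
python3 -m creep '[{"translation":[0,0,2],"angular":[0,0,0],"jaw":0},{"translation":[0,0,4],"angular":[0,0,0],"jaw":0},{"translation":[0,0,5],"angular":[0,0,0],"jaw":0},{"translation":[0,0,6],"angular":[0,0,0],"jaw":0},{"translation":[0,0,7],"angular":[0,0,0],"jaw":0},{"translation":[0,0,7],"angular":[0,0,0],"jaw":0},{"translation":[0,0,7],"angular":[0,0,0],"jaw":0},{"translation":[0,0,7],"angular":[0,0,0],"jaw":0}]'
```

```text
t: 10.25
ee_pos: [544.8, 114.2, 129.2]
orientation: [2.032, 2.396, 0.0]
ft_force: [1.3, -0.0, -1.7]
width: 13.8
grasp_force: 30.0
```

```bash
python3 -m creep '[{"translation":[0,0,1],"angular":[0,0,0],"jaw":0},{"translation":[0,0,2],"angular":[0,0,0],"jaw":0},{"translation":[0,0,3],"angular":[0,0,0],"jaw":0},{"translation":[0,0,4],"angular":[0,0,0],"jaw":0},{"translation":[0,0,4],"angular":[0,0,0],"jaw":0},{"translation":[0,0,4],"angular":[0,0,0],"jaw":0},{"translation":[0,0,4],"angular":[0,0,0],"jaw":0},{"translation":[0,0,4],"angular":[0,0,0],"jaw":0}]'
```

```text
t: 11.25
ee_pos: [544.8, 114.2, 125.2]
orientation: [2.032, 2.396, 0.0]
ft_force: [0.6, 0.2, -2.0]
width: 13.9
grasp_force: 30.0
```

```bash
python3 -m creep '[{"translation":[0,0,2],"angular":[0,0,0],"jaw":0},{"translation":[0,0,4],"angular":[0,0,0],"jaw":0},{"translation":[0,0,6],"angular":[0,0,0],"jaw":0},{"translation":[0,0,8],"angular":[0,0,0],"jaw":0},{"translation":[0,0,10],"angular":[0,0,0],"jaw":0},{"translation":[0,0,10],"angular":[0,0,0],"jaw":0},{"translation":[0,0,10],"angular":[0,0,0],"jaw":0},{"translation":[0,0,10],"angular":[0,0,0],"jaw":0}]'
```

```text
t: 12.25
ee_pos: [544.8, 114.2, 115.3]
orientation: [2.032, 2.396, 0.0]
ft_force: [0.1, -0.4, -1.3]
width: 14.0
grasp_force: 30.0
```

```bash
python3 -m creep '[{"translation":[0,0,2],"angular":[0,0,0],"jaw":0},{"translation":[0,0,4],"angular":[0,0,0],"jaw":0},{"translation":[0,0,6],"angular":[0,0,0],"jaw":0},{"translation":[0,0,8],"angular":[0,0,0],"jaw":0},{"translation":[0,0,10],"angular":[0,0,0],"jaw":0},{"translation":[0,0,11.5],"angular":[0,0,0],"jaw":0},{"translation":[0,0,11.5],"angular":[0,0,0],"jaw":0},{"translation":[0,0,11.5],"angular":[0,0,0],"jaw":0}]'
```

```text
t: 13.25
ee_pos: [544.8, 114.2, 103.7]
orientation: [2.032, 2.396, 0.0]
ft_force: [0.7, -0.3, -1.6]
width: 13.8
grasp_force: 30.0
```

```bash
python3 -m creep '[{"translation":[0,0,1],"angular":[0,0,0],"jaw":0},{"translation":[0,0,1.5],"angular":[0,0,0],"jaw":0},{"translation":[0,0,2],"angular":[0,0,0],"jaw":0},{"translation":[0,0,2.5],"angular":[0,0,0],"jaw":0},{"translation":[0,0,2.5],"angular":[0,0,0],"jaw":0},{"translation":[0,0,2.5],"angular":[0,0,0],"jaw":0},{"translation":[0,0,2.5],"angular":[0,0,0],"jaw":0},{"translation":[0,0,2.5],"angular":[0,0,0],"jaw":0}]'
```

```text
t: 14.25
ee_pos: [544.7, 114.2, 101.2]
orientation: [2.032, 2.396, 0.0]
ft_force: [0.0, 0.9, -1.4]
width: 13.5
grasp_force: 30.0
```

```bash
python3 -m creep '[{"translation":[0,0,0.4],"angular":[0,0,0],"jaw":0},{"translation":[0,0,0.7],"angular":[0,0,0],"jaw":0},{"translation":[0,0,1],"angular":[0,0,0],"jaw":0},{"translation":[0,0,1],"angular":[0,0,0],"jaw":0},{"translation":[0,0,1],"angular":[0,0,0],"jaw":0},{"translation":[0,0,1],"angular":[0,0,0],"jaw":0},{"translation":[0,0,1],"angular":[0,0,0],"jaw":0},{"translation":[0,0,1],"angular":[0,0,0],"jaw":0}]'
```

```text
t: 15.25
ee_pos: [544.8, 114.2, 100.6]
orientation: [2.032, 2.396, 0.0]
ft_force: [-1.7, -0.3, 5.4]
width: 13.4
grasp_force: 30.0
```

```bash
python3 -m creep '[{"translation":[0,0,0.5],"angular":[0,0,0],"jaw":0.25},{"translation":[0,0,0.5],"angular":[0,0,0],"jaw":0.35},{"translation":[0,0,0.5],"angular":[0,0,0],"jaw":0.35},{"translation":[0,0,-5],"angular":[0,0,0],"jaw":0.35},{"translation":[0,0,-20],"angular":[0,0,0],"jaw":0.35},{"translation":[0,0,-40],"angular":[0,0,0],"jaw":0.35},{"translation":[0,0,-60],"angular":[0,0,0],"jaw":0.35},{"translation":[0,0,-70],"angular":[0,0,0],"jaw":0.35}]'; python3 -m creep '[{"translation":[0,8,-5],"angular":[0,0,0],"jaw":0.2},{"translation":[0,20,-5],"angular":[0,0,0],"jaw":0},{"translation":[0,27,-5],"angular":[0,0,0],"jaw":0},{"translation":[0,27,-5],"angular":[0,0,0],"jaw":0},{"translation":[0,27,-5],"angular":[0,0,0],"jaw":0},{"translation":[0,27,10],"angular":[0,0,0],"jaw":0},{"translation":[0,27,22],"angular":[0,0,0],"jaw":0},{"translation":[0,27,22],"angular":[0,0,0],"jaw":0}]'
python3 -c "
from h import *
a=save('side','s4')[:,:,::-1]
cv2.imwrite('pics/c4.png',cv2.resize(a[110:200,220:310],(600,600),interpolation=cv2.INTER_CUBIC))"
```

```text
t: 16.25
ee_pos: [545.5, 114.4, 172.2]
orientation: [2.031, 2.395, 0.003]
ft_force: [0.5, 0.3, -0.0]
width: 30.7
grasp_force: 0.0
t: 17.25
ee_pos: [570.2, 118.4, 146.5]
orientation: [-2.031, -2.394, 0.004]
ft_force: [0.7, -0.3, 0.6]
width: 0.5
grasp_force: 0.0
```

View pics/c4.png

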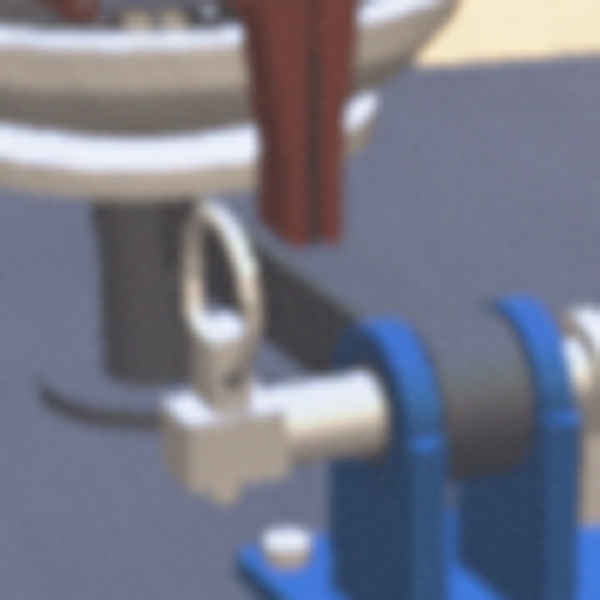

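The pin stands home in the bar, its nose showing below at (228,497). The ring is open, top at (210,205), and the closed fingers are on its cheek side at (300,240). I'll push the ring gently.

```bash
python3 -m creep '[{"translation":[0,-4,0],"angular":[0,0,0],"jaw":0},{"translation":[0,-8,0],"angular":[0,0,0],"jaw":0},{"translation":[0,-11,0],"angular":[0,0,0],"jaw":0},{"translation":[0,-14,0],"angular":[0,0,0],"jaw":0},{"translation":[0,-17,0],"angular":[0,0,0],"jaw":0},{"translation":[0,-19,0],"angular":[0,0,0],"jaw":0},{"translation":[0,-19,0],"angular":[0,0,0],"jaw":0},{"translation":[0,-19,0],"angular":[0,0,0],"jaw":0}]'
```

```text
t: 18.3
ee_pos: [552.7, 115.5, 148.2]
orientation: [2.032, 2.396, 0.0]
ft_force: [0.5, 0.1, -0.2]
width: 0.5
grasp_force: 0.1
```

```bash
python3 -m creep '[{"translation":[0,-2,0],"angular":[0,0,0],"jaw":0},{"translation":[0,-4,0],"angular":[0,0,0],"jaw":0},{"translation":[0,-6,0],"angular":[0,0,0],"jaw":0},{"translation":[0,-8,0],"angular":[0,0,0],"jaw":0},{"translation":[0,-8,0],"angular":[0,0,0],"jaw":0},{"translation":[0,-8,0],"angular":[0,0,0],"jaw":0},{"translation":[0,-8,0],"angular":[0,0,0],"jaw":0},{"translation":[0,-8,0],"angular":[0,0,0],"jaw":0}]'
python3 -c "
from h import *
a=save('side','s5')[:,:,::-1]
cv2.imwrite('pics/c5.png',cv2.resize(a[110:200,220:310],(600,600),interpolation=cv2.INTER_CUBIC))"
```

```text
t: 19.3
ee_pos: [544.8, 114.2, 148.1]
orientation: [2.032, 2.396, 0.0]
ft_force: [3.2, 0.9, -1.8]
width: 0.4
grasp_force: 1.3
```

View pics/c5.png

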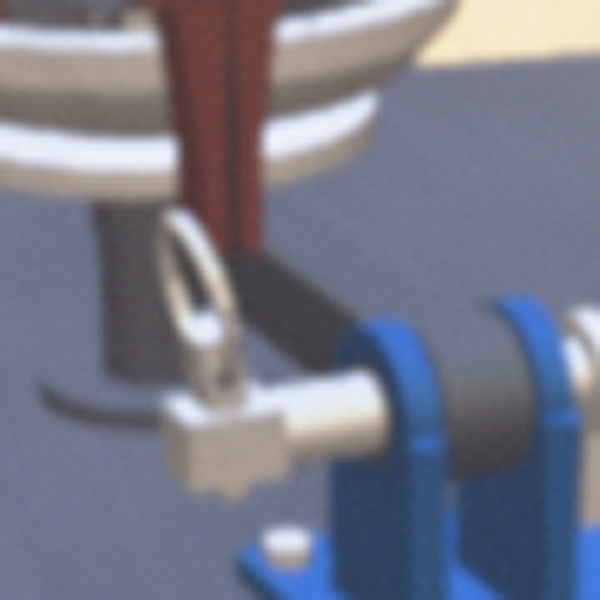

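The ring has begun to swing towards the bar's free end (top now at 175,215) at about 3 N. The direction is right.

```bash
python3 -m creep '[{"translation":[0,-4,0],"angular":[0,0,0],"jaw":0},{"translation":[0,-8,1],"angular":[0,0,0],"jaw":0},{"translation":[0,-12,3],"angular":[0,0,0],"jaw":0},{"translation":[0,-16,5],"angular":[0,0,0],"jaw":0},{"translation":[0,-20,8],"angular":[0,0,0],"jaw":0},{"translation":[0,-24,11],"angular":[0,0,0],"jaw":0},{"translation":[0,-24,11],"angular":[0,0,0],"jaw":0},{"translation":[0,-24,11],"angular":[0,0,0],"jaw":0}]'
```

```text
t: 20.35
ee_pos: [521.0, 110.3, 137.1]
orientation: [-2.032, -2.396, 0.0]
ft_force: [2.2, 0.7, 0.2]
width: 0.3
grasp_force: 1.0
```

```bash
python3 -m creep '[{"translation":[0,-4,5],"angular":[0,0,0],"jaw":0},{"translation":[0,-8,10],"angular":[0,0,0],"jaw":0},{"translation":[0,-11,16],"angular":[0,0,0],"jaw":0},{"translation":[0,-13,22],"angular":[0,0,0],"jaw":0},{"translation":[0,-14,28],"angular":[0,0,0],"jaw":0},{"translation":[0,-14,34],"angular":[0,0,0],"jaw":0},{"translation":[0,-14,37],"angular":[0,0,0],"jaw":0},{"translation":[0,-14,37],"angular":[0,0,0],"jaw":0}]'; python3 -m creep '[{"translation":[0,-2,-15],"angular":[0,0,0],"jaw":0},{"translation":[0,-4,-40],"angular":[0,0,0],"jaw":0},{"translation":[0,-8,-70],"angular":[0,0,0],"jaw":0},{"translation":[-30,-40,-95],"angular":[0,0,0],"jaw":0},{"translation":[-70,-60,-100],"angular":[0,0,0],"jaw":0},{"translation":[-110,-70,-100],"angular":[0,0,0],"jaw":0},{"translation":[-150,-80,-100],"angular":[0,0,0],"jaw":0},{"translation":[-150,-80,-100],"angular":[0,0,0],"jaw":0}]'
python3 -c "
from h import *
a=save('side','s6')[:,:,::-1]
b=save('top','t6')[:,:,::-1]
cv2.imwrite('pics/c6.png',np.hstack([cv2.resize(a[130:205,220:295],(400,400),interpolation=cv2.INTER_CUBIC),cv2.resize(b[150:310,120:280],(400,400))]))"
```

```text
t: 21.35
ee_pos: [506.8, 107.9, 99.7]
orientation: [-2.032, -2.395, 0.002]
ft_force: [0.4, 0.1, 0.5]
width: 0.5
grasp_force: 0.0
t: 22.35
ee_pos: [452.8, -55.0, 201.5]
orientation: [2.035, 2.391, 0.001]
ft_force: [-0.0, -0.3, -0.9]
width: 0.5
grasp_force: 0.0
```

View pics/c6.png

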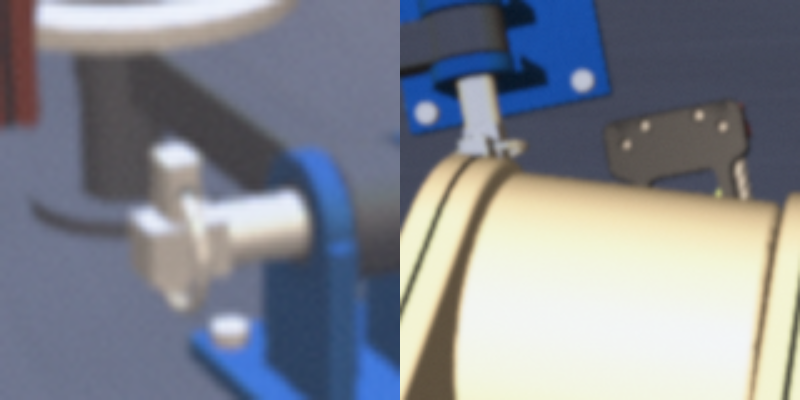

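The ring is closed round the bar, its far side across the nose at (183,300). The head top is at pixel (253,159), the same as when it was home, and the robot is clear. I'll hand in.

```bash
python3 -c "
from h import *
print(ctrl.close_job())"
```

```text
the job is handed in; nothing more can be done
None
```

The linch pin is home in the lock bar's cross hole and its ring has snapped shut round the bar. I touched none of the other pins, the bearing race or the spanner, and handed the job in at about 22 s with the robot clear; no verdict came back.

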